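# Set the coaster flush and bring the square jar round to it

## Task

Get this place at the party table ready: press down the raised side of the round marble coaster until it sits level in its wooden holder, then turn the jar carousel until the one square jar stands directly in line with the coaster, on the side nearest to it. Finish while gripping the carousel's handle bar firmly, holding the carousel still there; do not let go. Keep all jars standing in their places and leave the other things on the table alone.

Things in the scene. Friction and masses are not known exactly. Their poses are not given: they have to be found in the camera images.
- board: Fixed wooden serving board, 400 x 270 mm, 14 mm thick, on the table, carrying the carousel and the coaster holder. Its origin is on the table directly under the carousel's axis; its -x axis points from there to the centre of the coaster holder, 185 mm away. Lies at a different place and yaw each time.
- carousel (a joint): Turning angle of the carousel, rad, 0 at the start, anticlockwise from above positive; turns over a full turn either way, light friction (0.06 N m), stays where left. Dark wooden disc, 240 mm diameter, top 34 mm above the table; five jar places with 8 mm rims, 72 degrees apart, centres 78 mm from the axis.
- carousel_bar: Centre of the carousel's grip bar, on the turning axis, 151 mm above the table. Wooden bar 76 mm long (this frame's x), 16 mm thick (y), 26 mm high (z), on a thin post; turns with the carousel; its -x end points at one jar place. Jar tops are 104 mm above the table, so the bar stands clear of them.
- square_jar_mid (a point): Middle (35 mm above its underside) of the only square jar: white ceramic, 42 x 42 mm, 70 mm tall with its square cork stopper (30 mm), loose in one of the five carousel places (any of them, about 3 mm play) and carried round by it.
- round_jar1: One of four like round jars, white ceramic with a small round cork stopper (34 mm), 55 mm diameter, 70 mm tall, loose in another carousel place; origin at the centre of its underside.
- round_jar2: One of four like round jars, white ceramic with a small round cork stopper (34 mm), 55 mm diameter, 70 mm tall, loose in another carousel place; origin at the centre of its underside.
- round_jar3: One of four like round jars, white ceramic with a small round cork stopper (34 mm), 55 mm diameter, 70 mm tall, loose in another carousel place; origin at the centre of its underside.
- round_jar4: One of four like round jars, white ceramic with a small round cork stopper (34 mm), 55 mm diameter, 70 mm tall, loose in another carousel place; origin at the centre of its underside.
- holder: Fixed round dark-wood coaster holder, 116 mm across; origin at the centre of its underside, 14 mm above the table. Recess 95 mm wide, floor 4 mm and rim 12 mm above the origin. A stiff push-in rubber stud under the coaster stands 9 mm up from the floor, 30 mm from the centre towards -x; it gives way at about 5 N pressed slowly and stays down.
- coaster_mid (a point): Centre of the loose round marble coaster (90 mm diameter, 10 mm thick, 0.19 kg), lying in the holder's recess but held up on one side by the stud, tilted about 7 degrees at the start. Sitting level its top is 2 mm above the holder's rim, 28 mm above the table. Its z axis is the normal of its top, its -x axis points to the raised side.
- coaster_high (a point): Point on the coaster's top face straight over the stud, 30 mm from the coaster's centre on the raised side: the place to press down.
- tealight: Bystander: glass tealight cup, 42 mm wide, 26 mm high, on a near corner of the board beside the holder; origin at its underside.
- ramekin: Bystander: small ceramic bowl, 44 mm wide, 28 mm high, on the other near corner of the board; origin at its underside.
- tumbler: Bystander: party cup, 72 mm wide, 100 mm tall, on the table to the left; origin at its underside.
- spoon: Bystander: serving spoon lying on the table to the right.
- napkin_ring_tin: Bystander: round brass tin, 80 mm wide, 60 mm high, on the table to the right; origin at its underside.
Not all that is in view belongs to the job. Leave any pink look-alike of the part that bears square_jar_mid alone.

How it is judged:
On the way, in this order (a step that is already met when the one before it is completed fails the run):
1. the coaster sits level and fully down in its holder (angle between coaster_mid's own z axis and vertical below 0.035 rad and z of coaster_mid in the frame of holder below 0.0105 m), for 0.2 s.
2. the square jar stands in line with the coaster, on the coaster's side, with the carousel's bar in the fingers' hold (y of square_jar_mid in the frame of board between -0.014 and 0.014 m and x of square_jar_mid in the frame of board below -0.06 m and contact force between the fingers and carousel_bar above 8 N), for 0.2 s.
At the end, for the whole second after the job is handed in: Coaster level (2 degrees) and fully down (1.5 mm) in its holder; square jar's centre within 14 mm of the line from the carousel's axis to the holder, on the coaster's side; carousel still (0.05 rad/s), held by its bar in the fingers (over 8 N) (all of step 1 and all of step 2 and velocity of joint carousel between -0.05 and 0.05 rad/s); the arm keeps its last pose, push and grip.
It fails at once if a jar is tipped (angle between any of square_jar_mid, round_jar1, round_jar2, round_jar3, round_jar4's own z axis and vertical above 0.35 rad).
It fails at once if a jar leaves its place on the carousel (z of square_jar_mid in the frame of board above 0.089 m or z of any of round_jar1, round_jar2, round_jar3, round_jar4 in the frame of board above 0.054 m or horizontal distance between any of square_jar_mid, round_jar1, round_jar2, round_jar3, round_jar4 and carousel_bar above 0.092 m).
It fails at once if another thing on the table is disturbed (moved more than 25 mm) (distance of any of tealight, ramekin, tumbler, spoon, napkin_ring_tin from where it was at the start of the episode above 0.025 m).
It also fails if it takes over 58 s, if anything falls off the work surface, if the arm or the gripper's body presses on something with over 40 N, if the wrist force passes 120 N, or if a joint passes its speed limit or range.

## Robot

A 6-joint arm with a two-finger parallel gripper is mounted at the origin on the work surface. World frame = base frame: x ahead of the robot, y to its left, z up, the work surface at z = 0. Lengths are in m, angles in rad, forces in N, time in s.
With the tool pointing down it reaches from about 0.35 to 0.975 m from the base axis. Payload 4.9 kg.
Tool frame: the origin (TCP) lies midway between the tips of the shut fingers; the grasp point (between the pads) lies 19 mm behind it; z points along the fingers, y is the direction in which the jaws open and shut (so a half turn about z gives the same grasp; the last joint's range is limited). The gripper opens to 85 mm and grips with 20 to 120 N. Pads are 22 mm wide; open, the fingers measure 114 mm over their backs; the gripper's body (76 mm by 85 mm) begins 54 mm behind the grasp point. The pads swing forward as they close: fully open they stand 13 mm farther back than shut.
Start: joints at [-1.348, 0.053, 1.613, -0, 1.476, -0.119], TCP at [0.209, -0.589, 0.231] pointing down, gripper open.
Joint ranges: [-3.01, 3.01], [-1.01, 2.22], [0.06, 2.58], [-1.02, 4.17], [0.09, 2.62], [-3.14, 3.14]. Speed limits (rad/s): [2.57, 2.57, 3.14, 3.14, 3.14, 3.14].

## Interface

Orientations are given as a rotation vector (axis times angle).
In Python, from station import ctrl gives the robot as it stands.
- The arm moves only by the shell command python3 -m jog 'ROWS' [FORCE]. ROWS is JSON, one flat list of numbers, 7 for each row, row after row: the opening, from 0 (shut) to 1 (fully open), then the shift along the tool's x, y, z in m, then the turn, a rotation vector about the tool's x, y, z in degrees. A call has 1 to 10 rows; each row shifts and turns the commanded pose from where the row before left it, along the tool's axes as they then stand; what a row does not reach is not made up. A row lasts 1/8 s, in which the tool goes at most 62.5 mm and 10.7 degrees, less where a joint would pass 70% of its speed; a pose out of reach is approached as far as the arm can. A call with a gripper value outside its range is refused whole. The fingers move at their own pace and stop on an object; FORCE is the grip in N (left out, the last holds). Time passes only in rows, so rows that do not move let the fingers close. It gives the time, the measured TCP pose, the force and the opening at its end, in the units of the state.
- ctrl.get_obs(): the state, without advancing time (a new reading comes with each control period).
- ctrl.get_image(name): name is "scene" or "top" or "wrist"; returns a dict with "image" (420x560x3 uint8, blue, green, red), "camera_matrix" (3x3 intrinsics, pixels), "dist_coeffs" ([k1, k2, p1, p2, k3] as OpenCV has them; the pictures are not rectified), "rvec" (rotation vector, rad) and "tvec" (3), from world to camera coordinates, as OpenCV has them; the wrist camera has in their place "mount" (4x4, takes a point from camera to tool coordinates, whose origin is the TCP and whose axes are the flange's). Camera axes: x right, y down, z forward; pixel columns grow to the right and rows downward; lengths in m; the calibration is good to about 2 mm. A picture is of the moment at which its call begins: read the wrist's pose just before it. There is no depth.
- ctrl.finish_job(): hands the job in, once; it reports no verdict.
Trained networks look in a picture, given as the dict that the camera call returned (one of the last four; its "shot" number tells which), for a name from the list of things; names that differ only in an ending like _2 or _b are one class to them, and where a whole thing is asked for, a point or a joint stands for the part that bears it (a point fixed in the world has none). Each returns a list of dicts, best first, with "p" (0 to 1); they miss things now and then, are a little off and sometimes report something else, mostly with a low value. They report only what shows in the picture. A call takes as long as a camera call. They do not tell look-alikes from the thing itself.
- ctrl.boxes_of(target, picture): "box" ([centre column, centre row, width, height] in pixels, round what is visible of it).
The state is a dict: "t": time; "q": joint angles; "dq": joint speeds; "effort": joint torques, N m; "tool_pos": TCP position; "tool_rot": TCP orientation; "contact_force": force on the tool from outside, world axes, zero at the start; "wrist_torque": the same for the moment, N m; "opening": finger opening in m.
Only numpy, scipy, OpenCV 4.12 (cv2) and the standard library are available. Lean on these libraries where they do the work, as an engineer would, in place of code of your own. Each camera call takes 0.05 s, during which the arm holds its last target. There are 200 camera calls.

## Working session

There is one attempt and no reset: what is moved stays moved. The work goes in short steps, Python scripts to look and compute and a shell command to move; the robot and the scene stay as the last step left them, time stands still between calls to the robot, and variables do not carry over. Pictures are saved under pics/ and viewed, about 8 in all and at most 12, crops included, and the job is handed in when it is done.

```bash
mkdir -p pics; cat > h.py <<'E'
import cv2, numpy as np
from station import ctrl
def cam(p):
    K=np.array(p["camera_matrix"],float);d=np.array(p["dist_coeffs"],float)
    if "rvec" in p:
        R=cv2.Rodrigues(np.array(p["rvec"],float))[0];t=np.array(p["tvec"],float).ravel()
    else:
        o=p["obs"];T=np.eye(4);T[:3,:3]=cv2.Rodrigues(np.array(o["tool_rot"],float))[0];T[:3,3]=o["tool_pos"]
        M=np.linalg.inv(T@np.array(p["mount"]));R=M[:3,:3];t=M[:3,3]
    return K,d,R,t
def shot(n):
    o=ctrl.get_obs();p=ctrl.get_image(n);p["obs"]=o;return p
def at_z(p,uv,z):
    K,d,R,t=cam(p);u=cv2.undistortPoints(np.array([[uv]],float),K,d)[0,0]
    r=R.T@np.array([u[0],u[1],1]);c=-R.T@t;return c+r*(z-c[2])/r[2]
def proj(p,X):
    K,d,R,t=cam(p);return cv2.projectPoints(np.array(X,float).reshape(-1,1,3),cv2.Rodrigues(R)[0],t,K,d)[0].reshape(-1,2)
E
python3 - <<'E'
from h import *
for n in("top","scene"):
    p=shot(n);cv2.imwrite(f"pics/{n}0.png",p["image"])
    K,d,R,t=cam(p);print(n,"campos",(-R.T@t).round(3))
    for o,z in(("square_jar_mid",.104),("round_jar1",.104),("holder",.026),("coaster_mid",.03),("carousel",.034),("carousel_bar",.164),("tealight",.03),("ramekin",.03),("board",.014)):
        for b in ctrl.boxes_of(o,p)[:5]:print(o,round(b["p"],2),np.round(b["box"],1),at_z(p,b["box"][:2],z)[:2].round(3))
E
```

```text
top campos [ 0.396 -0.009  1.434]
square_jar_mid 0.81 [168.  202.3  22.2  21.4] [0.592 0.325]
square_jar_mid 0.81 [168.7 276.9  13.7  19.5] [0.368 0.32 ]
square_jar_mid 0.67 [237.7 205.8  22.2  21.5] [0.578 0.113]
square_jar_mid 0.62 [162.3 233.6  20.6  22.8] [0.498 0.341]
round_jar1 0.75 [221.2 180.6  16.5  20.3] [0.656 0.163]
round_jar1 0.73 [266.9 173.5  15.6  22.4] [0.675 0.024]
round_jar1 0.58 [262.9 203.8  17.9  22.7] [0.582 0.037]
round_jar1 0.53 [242.7 159.9  19.   25.9] [0.719 0.097]
holder 0.72 [268.9 241.8  38.4  34.3] [0.472 0.023]
coaster_mid 0.92 [268.1 241.   29.4  32.2] [0.474 0.025]
carousel 0.86 [247.  186.3  74.3  72.3] [0.649 0.09 ]
carousel_bar 0.62 [244.9 178.7  22.   20.3] [0.648 0.086]
ramekin 0.56 [304.1 242.1  16.   16.6] [ 0.469 -0.088]
board 0.91 [254.3 208.7 121.  140.3] [0.58  0.068]
scene campos [1.415 0.184 0.903]
square_jar_mid 0.77 [334.1 237.2  21.5  29.9] [0.618 0.135]
square_jar_mid 0.65 [414.5 270.1  16.7  30.5] [0.676 0.336]
square_jar_mid 0.56 [420.6 244.2  20.2  28.1] [0.586 0.348]
round_jar1 0.87 [314.  280.1  25.7  27.4] [0.765 0.112]
round_jar1 0.85 [297.9 235.9  19.6  28.3] [0.637 0.046]
round_jar1 0.8 [345.1 264.   21.3  33.4] [0.699 0.174]
round_jar1 0.65 [287.  258.6  21.3  32.1] [0.718 0.038]
holder 0.74 [305.1 217.2  40.4  22.7] [0.482 0.036]
coaster_mid 0.85 [304.3 212.2  28.2  21.6] [0.466 0.03 ]
carousel 0.58 [314.  257.9  93.3  85.1] [0.636 0.092]
carousel_bar 0.74 [317.2 229.7  27.8  27.2] [0.663 0.096]
tealight 0.62 [339.8 204.6  20.2  12.9] [0.405 0.125]
ramekin 0.16 [130.3 213.6  27.1  48.4] [ 0.604 -0.453]
board 0.68 [317.6 258.1 117.9 115. ] [0.617 0.099]
board 0.44 [334.1 237.9  19.2  31.6] [0.531 0.13 ]
```

View pics/top0.png

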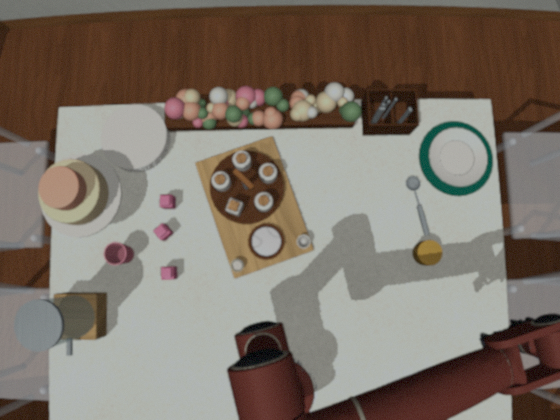

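View pics/scene0.png

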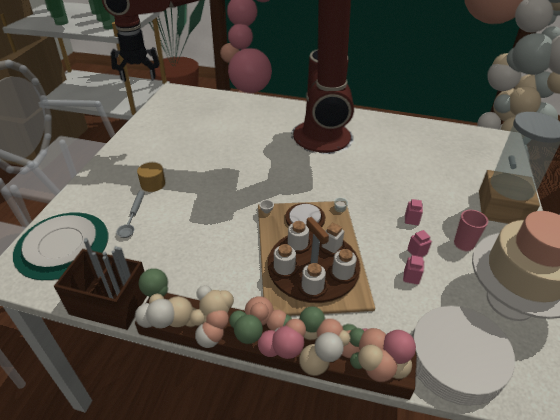

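```bash
python3 - <<'E'
from h import *
p=shot("top");im=p["image"][130:285,185:325]
cv2.imwrite("pics/crop.png",cv2.resize(im,None,fx=5,fy=3.8*1,interpolation=3) if 0 else cv2.resize(im,None,fx=3.8,fy=3.8,interpolation=2))
E
```

```text
(no output)
```

View pics/crop.png

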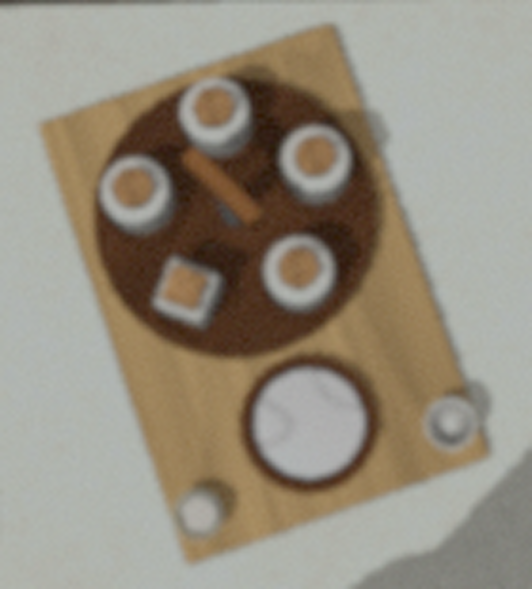

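```bash
python3 - <<'E'
from h import *
p=shot("top")
f=lambda u,v,z:at_z(p,(185+u/3.8,130+v/3.8),z)[:2]
J=np.array([f(*a,.104) for a in((213,105),(316,153),(134,187),(299,266),(186,289))]);c=J.mean(0)
B=np.array([f(*a,.014) for a in((43,122),(333,25),(489,452),(190,562))])
print("jars",J.round(3).tolist(),"axis",c.round(4),"r",np.linalg.norm(J-c,axis=1).round(3),"disc",f(240,214,.034).round(4))
h=f(311,424,.026);print("holder",h.round(4),"coaster",f(308,423,.03).round(4))
ang=lambda v:np.degrees(np.arctan2(v[1],v[0])).round(1)
print("board edges",ang(B[0]-B[3]),ang(B[1]-B[2]),ang(B[1]-B[0])+90,"holder->axis",ang(c-h),np.linalg.norm(c-h).round(3))
print("jar angles",[ang(j-c) for j in J])
e1,e2=f(187,155,.164),f(255,215,.164);print("bar",e1.round(3),e2.round(3),((e1+e2)/2).round(4),ang(e1-e2),np.linalg.norm(e1-e2))
print("tool yaw rot",cv2.Rodrigues(np.array(ctrl.get_obs()["tool_rot"]))[0].round(3),ctrl.get_obs()["t"],ctrl.get_obs()["opening"])
E
```

```text
jars [[0.726, 0.102], [0.685, 0.02], [0.66, 0.166], [0.594, 0.035], [0.577, 0.124]] axis [0.6483 0.0893] r [0.079 0.078 0.077 0.077 0.079] disc [0.6491 0.0858]
holder [0.4729 0.0292] coaster [0.4736 0.0316]
board edges 18.3 18.6 17.900000000000006 holder->axis 18.9 0.185
jar angles [np.float64(9.3), np.float64(-62.3), np.float64(81.3), np.float64(-134.9), np.float64(153.8)]
bar [0.672 0.117] [0.625 0.066] [0.6484 0.0914] 47.3 0.07013483107167105
tool yaw rot [[ 0.942  0.335 -0.   ]
 [ 0.335 -0.942  0.   ]
 [ 0.    -0.    -1.   ]] 1.1 0.08540180402796775
```

```bash
python3 -m jog '[0,0.01,-0.012,0,0,0,0, 0,0.035,-0.041,0,0,0,0, 0,0.038,-0.044,0,0,0,0, 0,0.038,-0.044,0,0,0,0, 0,0.038,-0.044,0,0,0,0, 0,0.038,-0.044,0,0,0,0, 0,0.038,-0.044,0,0,0,0, 0,0.038,-0.044,0,0,0,0, 0,0.038,-0.044,0,0,0,0, 0,0.038,-0.044,0,0,0,0]' 60; python3 -m jog '[0,0.038,-0.044,0,0,0,0, 0,0.032,-0.042,0,0,0,0, 0,0.010,-0.009,0.02,0,0,0, 0,0,0,0.05,0,0,0,0,0,0,0.04,0,0,0,0,0,0,0.02,0,0,0,0,0,0,0,0,0,0]'
```

```text
t: 2.35
tool_pos: [0.4025, -0.0878, 0.2314]
tool_rot: [3.095, 0.534, 0.002]
contact_force: [0.5, -1.5, -0.8]
opening: -0.0001
t: 3.22
tool_pos: [0.4439, 0.0267, 0.0993]
tool_rot: [-3.094, -0.535, 0.007]
contact_force: [-0.1, 0.7, 0.4]
opening: -0.0002
```

```bash
python3 -m jog '[0,-0.0015,0.006,0.02,0,0,0,0,0,0,0.01,0,0,0,0,0,0,0,0,0,0]'; python3 - <<'E'
from h import *
p=shot("wrist")
for o,z in(("holder",.026),("coaster_mid",.03)):
    for b in ctrl.boxes_of(o,p)[:2]:print(o,b["p"],np.round(b["box"],1),at_z(p,b["box"][:2],z)[:2].round(4))
im=p["image"].copy()
for q in proj(p,[[.473,.030,.028],[.4445,.0205,.032],p["obs"]["tool_pos"]]):cv2.drawMarker(im,tuple(int(v) for v in q),(0,0,255),0,12)
cv2.imwrite("pics/w1.png",im)
E
```

```text
t: 3.6
tool_pos: [0.4464, 0.0201, 0.0714]
tool_rot: [-3.096, -0.534, 0.001]
contact_force: [0.1, 0.3, 0.4]
opening: 0.0002
holder 0.87 [269.6 176.9 178.9 174.4] [0.4798 0.0352]
coaster_mid 0.59 [268.2 180.5 145.1 142.4] [0.4781 0.0354]
coaster_mid 0.51 [270.9 174.9 181.5 173.5] [0.4819 0.035 ]
```

View pics/w1.png

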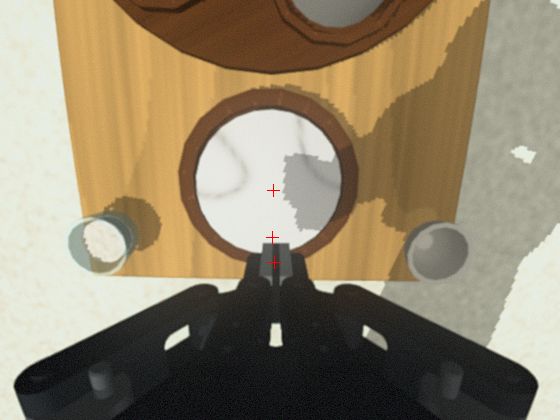

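```bash
python3 -m jog '[0,0.004,-0.0025,0.015,0,0,0,0,0,0,0.015,0,0,0,0,0,0,0.005,0,0,0,0,0,0,0.002,0,0,0,0,0,0,0.002,0,0,0,0,0,0,0.0015,0,0,0,0,0,0,0.001,0,0,0,0,0,0,0.001,0,0,0,0,0,0,0,0,0,0]'
```

```text
t: 4.88
tool_pos: [0.4499, 0.0239, 0.0298]
tool_rot: [-3.095, -0.534, -0.0]
contact_force: [-3.2, 1.7, 6.1]
opening: 0.0
```

```bash
python3 -m jog '[0,0,0,0.001,0,0,0,0,0,0,0.001,0,0,0,0,0,0,0.001,0,0,0,0,0,0,0,0,0,0]';python3 -m jog '[0,0,0,0.001,0,0,0,0,0,0,0,0,0,0]'
```

```text
t: 5.38
tool_pos: [0.4503, 0.0242, 0.028]
tool_rot: [-3.094, -0.534, -0.0]
contact_force: [-6.1, 3.8, 13.3]
opening: 0.0
t: 5.62
tool_pos: [0.4503, 0.0241, 0.028]
tool_rot: [-3.094, -0.534, 0.001]
contact_force: [-10.3, 2.9, 22.3]
opening: -0.0
```

```bash
python3 -m jog '[0,0,0,0.0005,0,0,0,0,0,0,0,0,0,0,0,0,0,0,0,0,0]';python3 -m jog '[0,0,0,-0.01,0,0,0,0,0,0,-0.05,0,0,0,0,0,0,-0.06,0,0,0,0,0,0,-0.05,0,0,0,0,0,0,-0.03,0,0,0,0,0,0,0,0,0,0]'
python3 - <<'E'
from h import *
p=shot("wrist")
for o,z in(("holder",.026),("coaster_mid",.028),("square_jar_mid",.1),("carousel_bar",.164),("carousel",.034)):
    for b in ctrl.boxes_of(o,p)[:2]:print(o,b["p"],np.round(b["box"],1),at_z(p,b["box"][:2],z)[:2].round(4))
im=p["image"].copy()
cv2.imwrite("pics/w2.png",im)
E
```

```text
t: 6.0
tool_pos: [0.4504, 0.0241, 0.0279]
tool_rot: [-3.094, -0.534, 0.002]
contact_force: [-12.7, 4.1, 24.8]
opening: 0.0003
t: 6.75
tool_pos: [0.4515, 0.0233, 0.2279]
tool_rot: [3.094, 0.534, 0.011]
contact_force: [0.4, 0.2, -0.6]
opening: -0.0002
holder 0.73 [273.3 160.2  99.  100.3] [0.4783 0.034 ]
coaster_mid 0.8 [272.6 160.2  76.4  77.4] [0.4783 0.0348]
square_jar_mid 0.92 [211.6  33.6  68.9  65.8] [0.5674 0.1186]
square_jar_mid 0.72 [ 18.1 155.1  36.3  41.8] [0.4139 0.2608]
carousel 0.89 [276.1  49.4 229.2  98.8] [0.5874 0.0694]
```

View pics/w2.png

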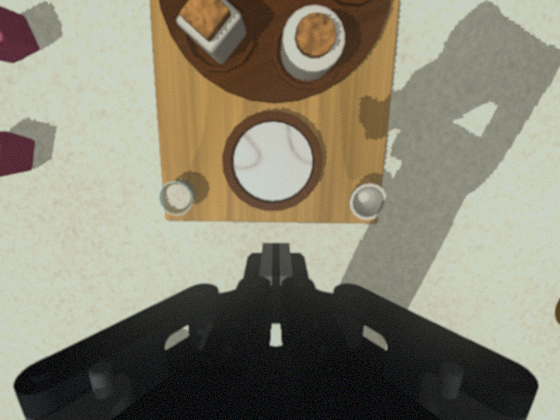

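```bash
python3 -m jog '[1,0.03,0,-0.02,0,0,0,1,0.05,0,-0.02,0,0,0,1,0.04,0,0,0,0,0,1,0,0,0,0,0,0,1,0,0,0,0,0,0]'
python3 - <<'E'
from h import *
p=shot("wrist");print(p["obs"]["tool_pos"])
for o,z in(("square_jar_mid",.1),("carousel_bar",.164),("carousel",.034),("round_jar1",.1)):
    for b in ctrl.boxes_of(o,p)[:4]:print(o,b["p"],np.round(b["box"],1),at_z(p,b["box"][:2],z)[:2].round(4))
cv2.imwrite("pics/w3.png",p["image"])
E
```

```text
t: 7.68
tool_pos: [0.5618, 0.0637, 0.2628]
tool_rot: [-3.095, -0.534, 0.004]
contact_force: [-0.1, 0.4, 0.6]
opening: 0.0854
[0.56179747 0.06374113 0.26283425]
square_jar_mid 0.86 [225.5 150.3  56.   52.6] [0.5847 0.1244]
square_jar_mid 0.82 [58.6 64.9 70.9 54.2] [0.6099 0.3016]
square_jar_mid 0.72 [ 39.2 237.   65.7  43.7] [0.4239 0.2957]
square_jar_mid 0.66 [ 36.5 141.4  73.1  39.9] [0.5297 0.312 ]
carousel_bar 0.64 [276.9  87.7  54.6  98.7] [0.6515 0.0938]
carousel 0.95 [279.6  98.  203.  196.1] [0.6543 0.0909]
round_jar1 0.89 [350.6  89.5  63.1  58.5] [0.68   0.0289]
round_jar1 0.75 [309.3 164.1  49.8  51.8] [0.5999 0.0403]
round_jar1 0.6 [292.   26.5  55.8  53. ] [0.7125 0.1006]
round_jar1 0.58 [209.3  60.8  58.2  61.1] [0.6593 0.1635]
```

View pics/w3.png

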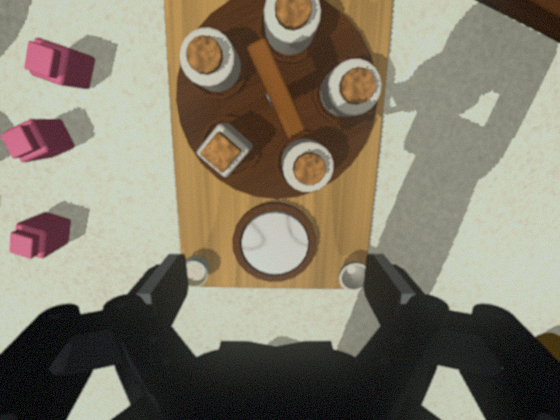

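```bash
python3 - <<'E'
from h import *
p=shot("wrist")
J=np.array([at_z(p,a,.104)[:2] for a in((295,9),(205,55),(358,85),(311,170),(221,153))]);c=J.mean(0)
ang=lambda v:float(np.degrees(np.arctan2(v[1],v[0])).round(1))
h=at_z(p,(274,241),.027)[:2]
print("axis",c,np.linalg.norm(J-c,axis=1).round(4),[ang(j-c) for j in J],"holder",h,ang(c-h),np.linalg.norm(c-h))
e1,e2=at_z(p,(254,44),.164),at_z(p,(298,134),.164);print(((e1+e2)/2),ang(e1-e2),np.linalg.norm(e1-e2))
E
```

```text
axis [0.65097679 0.09170906] [0.0771 0.0772 0.0766 0.0779 0.0778] [8.2, 80.7, -62.3, -135.0, 152.7] holder [0.48071088 0.0359662 ] 18.1 0.17915844144124915
[0.65044045 0.09309442 0.164     ] 46.8 0.07311743348235082
```

```bash
python3 -m jog '[1,0.03,0.0006,0,0,0,0,1,0.04,0.001,0,0,0,0,1,0.0237,0.001,0,0,0,0,1,0,0,0,0,0,-9,1,0,0,0,0,0,-9,1,0,0,0,0,0,-7.5,1,0,0,0,0,0,0]'
```

```text
t: 8.85
tool_pos: [0.6516, 0.0926, 0.2645]
tool_rot: [2.903, 1.202, 0.0]
contact_force: [0.2, -0.0, 0.2]
opening: 0.0852
```

```bash
python3 -m jog '[1,0,0,0.03,0,0,0,1,0,0,0.04,0,0,0,1,0,0,0.035,0,0,0,1,0,0,0.022,0,0,0,1,0,0,0,0,0,0]'; python3 -m jog '[0,0,0,0,0,0,0,0,0,0,0,0,0,0,0,0,0,0,0,0,0,0,0,0,0,0,0,0,0,0,0,0,0,0,0,0,0,0,0,0,0,0]' 60
```

```text
t: 9.48
tool_pos: [0.6505, 0.0927, 0.1352]
tool_rot: [-2.901, -1.202, 0.006]
contact_force: [1.0, -0.2, 0.5]
opening: 0.0856
t: 10.22
tool_pos: [0.6501, 0.0949, 0.1385]
tool_rot: [-2.897, -1.203, 0.004]
contact_force: [-9.4, 6.3, 7.0]
opening: 0.0149
```

```bash
python3 -m jog '[0,0,-0.0015,-0.001,0,0,0,0,0,0,0,0,0,0,0,0,0,0,0,0,0]'; python3 -m jog '[0,0,0,0,0,0,-3,0,0,0,0,0,0,-5.5,0,0,0,0,0,0,-6.5,0,0,0,0,0,0,-6.5,0,0,0,0,0,0,-6.5,0,0,0,0,0,0,-6.5,0,0,0,0,0,0,-6,0,0,0,0,0,0,-4,0,0,0,0,0,0,-1,0,0,0,0,0,0,0]'
```

```text
t: 10.6
tool_pos: [0.6501, 0.0949, 0.1385]
tool_rot: [-2.899, -1.204, 0.001]
contact_force: [-4.0, 6.0, 3.0]
opening: 0.0149
t: 11.85
tool_pos: [0.6491, 0.0953, 0.1385]
tool_rot: [-2.206, -2.23, 0.002]
contact_force: [-6.9, 5.5, 4.4]
opening: 0.0145
```

```bash
python3 - <<'E'
from h import *
p=shot("top");cv2.imwrite("pics/crop2.png",cv2.resize(p["image"][130:285,185:325],None,fx=3.8,fy=3.8,interpolation=2))
s=shot("scene");cv2.imwrite("pics/crop3.png",cv2.resize(s["image"][170:330,230:400],None,fx=3.7,fy=3.7,interpolation=2))
for q in(p,s):
    for o in("square_jar_mid","coaster_mid","holder"):
        for b in ctrl.boxes_of(o,q)[:4]:print(o,b["p"],np.round(b["box"],1),at_z(q,b["box"][:2],.08 if o[0]=="s" else .027)[:2].round(4))
E
```

```text
square_jar_mid 0.64 [168.4 274.5  15.1  11.2] [0.3752 0.3272]
square_jar_mid 0.63 [169.5 199.9  16.8  17.9] [0.6032 0.3262]
square_jar_mid 0.55 [162.7 232.6  20.2  20.6] [0.5025 0.346 ]
coaster_mid 0.81 [269.1 241.1  24.1  31.1] [0.4743 0.0221]
holder 0.62 [272.4 243.8  29.5  37.5] [0.4656 0.0118]
square_jar_mid 0.78 [413.2 213.4  20.7  24.1] [0.4458 0.3309]
square_jar_mid 0.71 [300.1 273.8  22.3  32.4] [0.7357 0.0745]
square_jar_mid 0.67 [415.6 268.9  14.7  31.5] [0.6491 0.3431]
square_jar_mid 0.62 [469.8 231.4  29.7  42.7] [0.4782 0.4823]
coaster_mid 0.63 [300.9 216.1  19.5  23.6] [0.4815 0.0238]
holder 0.5 [297.8 217.4  23.6  33.9] [0.4892 0.0164]
```

View pics/crop2.png

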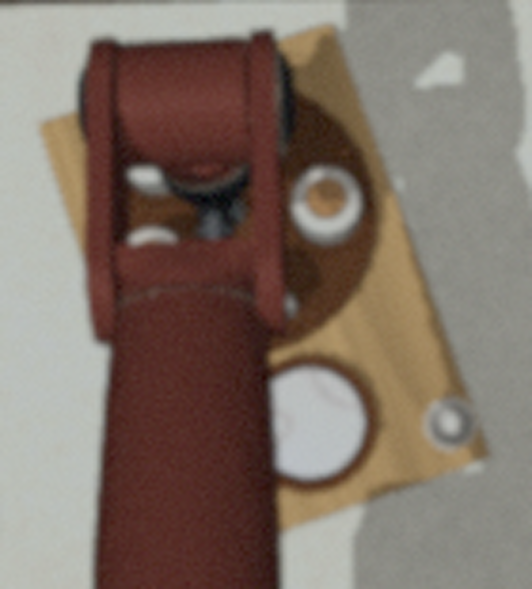

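View pics/crop3.png

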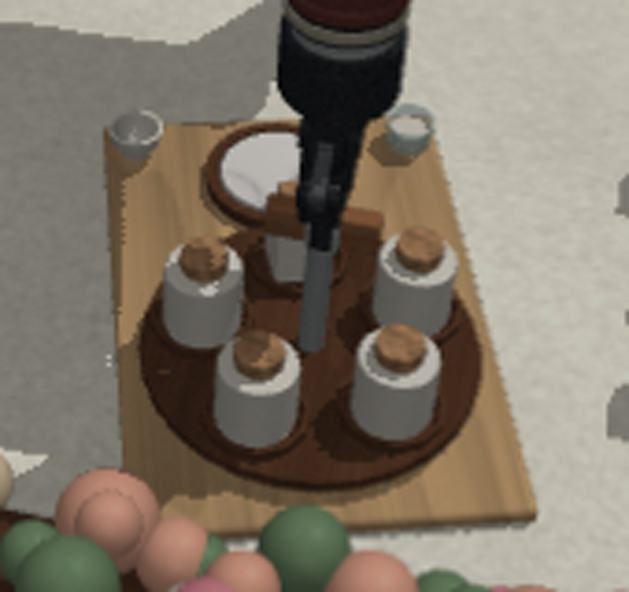

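```bash
python3 - <<'E'
from h import *
ang=lambda v:float(np.degrees(np.arctan2(v[1],v[0])).round(1))
s=shot("scene")
J=np.array([at_z(s,(230+u/3.7,170+v/3.7),.104)[:2] for u,v in((204,252),(258,348),(400,343),(420,243))])
c0=(J[0]+J[1]+J[2]+J[3])/4
# axis: solve from circle
from scipy.optimize import least_squares
r=least_squares(lambda a:np.concatenate([[a[0]+.078*np.cos(a[2]+k*1.25664)-j[0],a[1]+.078*np.sin(a[2]+k*1.25664)-j[1]] for k,j in zip((1,2,3,4),J)]),[.65,.09,3.4])
print(J.round(3).tolist(),r.x[:2],np.degrees(r.x[2]),r.cost)
B=[at_z(s,(230+u/3.7,170+v/3.7),.014)[:2] for u,v in((106,128),(123,527),(535,516),(433,122))]
print("board",ang(B[1]-B[0]),ang(B[2]-B[3]),ang(B[2]-B[1])-90)
p=shot("top");print("top jar",ang(at_z(p,(185+326/3.8,130+197/3.8),.104)[:2]-[.6483,.0893]))
w=shot("wrist");cv2.imwrite("pics/w4.png",w["image"]);print(w["obs"]["contact_force"],w["obs"]["opening"],w["obs"]["dq"],w["obs"]["t"])
E
```

```text
[[0.653, 0.017], [0.727, 0.071], [0.699, 0.158], [0.606, 0.157]] [0.65269491 0.09449509] 198.1078712936502 6.617805446660931e-07
board 17.8 17.8 16.5
top jar -89.5
[-7.66069325  5.59459925  5.57623909] 0.015040703767124795 [-1.70830141e-03  1.18528163e-05 -1.23219298e-03 -1.37272004e-03
  2.14963002e-04 -1.62577317e-04] 12.35
```

View pics/w4.png

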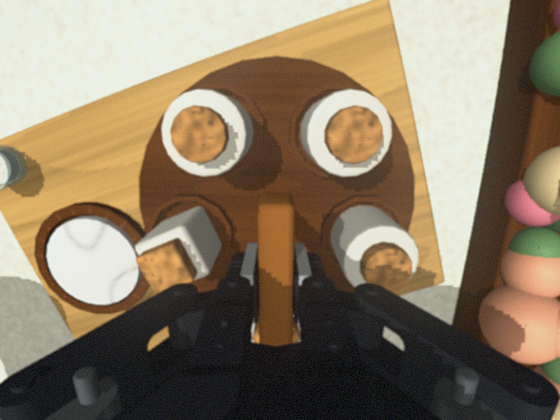

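```bash
python3 -m jog '[0,0,0,0,0,0,0,0,0,0,0,0,0,0,0,0,0,0,0,0,0]' 60; python3 -c "
from station import ctrl
print(ctrl.finish_job())"
```

```text
t: 12.78
tool_pos: [0.6491, 0.0953, 0.1386]
tool_rot: [-2.206, -2.23, 0.002]
contact_force: [-8.8, 5.0, 4.5]
opening: 0.0147
the job is handed in; nothing more can be done
None
```

The coaster is pressed down, the square jar is turned into line with it, and I handed the job in at t = 12.8 s with the bar still gripped. No verdict was reported.

- **Coaster:** I pressed the raised side with shut fingers. They stopped at z = 28 mm, the stated level height, under about 25 N. The wrist view afterwards showed it evenly seated; I did not measure its tilt.
- **Jar alignment:** I gripped the bar at 60 N and turned the carousel by about +45°. The scene camera put the square jar at 198.1° and the top camera, from one round jar, at 198.5°. The line from the axis to the coaster measured 196.5–198.6° (board edges, and holder to axis), so the jar is within about 2°, or 3 mm of the 14 mm allowed.
- **Other things:** In the last pictures all jars stood in their places, and the small cups on the board looked undisturbed. Joint speeds were near zero.
- **Disagreements:**
  - The top camera placed the holder about 7 mm from where the wrist camera did, so I used the wrist view and mean values.
  - A small side force of about 10 N stayed on the held bar.
  - The opening read 14.7 mm on the 16 mm bar.

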